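Put the hand tools back on their fitted rests

ROBOT

A 6-joint arm with a two-finger parallel gripper is mounted at the origin on the work surface. World frame = base frame: x ahead of the robot, y to its left, z up, the work surface at z = 0. Lengths are in m, angles in rad, forces in N, time in s.
With the tool pointing down it reaches from about 0.325 to 0.875 m from the base axis. Payload 4.4 kg.
Tool frame: the origin (TCP) lies on the centre line of the jaws, within the pads' length; the fingertips stand 14 mm ahead of it and the grasp point (between the pads) lies 5 mm behind it; x points along the fingers, z is the direction in which the jaws open and shut, and the axes are right-handed (so a half turn about x gives the same grasp; the last joint's range is limited). The gripper opens to 85 mm and grips with 20 to 120 N. Pads are 22 mm wide; open, the fingers measure 114 mm over their backs; the gripper's body (76 mm by 85 mm) begins 54 mm behind the grasp point. The pads swing forward as they close: fully open they stand 13 mm farther back than shut.
Start: joints at [0.981, 0.207, 1.542, -0, 1.393, -0.15], TCP at [0.245, 0.52, 0.245] pointing down, gripper open.
Joint ranges: [-2.73, 2.73], [-0.86, 2.22], [0.23, 2.46], [-1.11, 4.25], [0.08, 2.63], [-2.82, 2.82]. Speed limits (rad/s): [2.79, 2.79, 3.14, 3.14, 3.14, 3.14].

INTERFACE

Orientations are given as a unit quaternion [w, x, y, z].
In Python, from bench import sensors, cams, ticket gives the robot as it stands.
- The arm moves only by the shell command python3 -m crank 'ROWS' [OPENING] [FORCE]. ROWS is JSON, a list of rows, each a list of 2 entries, a list of its own where there are three numbers: the shift along the tool's x, y, z in m, then the turn about the tool's x in rad. In form: [[[x, y, z], roll], ...]. A call has exactly 10 rows; each row is the pose to reach, as a shift and turn from the pose commanded when the call began, along the tool's axes at that moment; what a row does not reach only later rows make up. A row lasts 1/8 s, in which the tool goes at most 62.5 mm and 10.7 degrees, less where a joint would pass 70% of its speed; a pose out of reach is approached as far as the arm can. A call with a gripper value outside its range is refused whole. OPENING is the gripper's target within -1 to 1 (fully open at 1, half-way at 0, shut at -1), set as the call begins (- or left out, the last holds). The fingers move at their own pace and stop on an object; FORCE is the grip in N (left out, the last holds). Time passes only in rows, so rows that repeat a pose let the fingers close, or fill a call up. It gives the time, the measured TCP pose, the force and the opening at its end, in the units of the state.
- sensors.get_state(): the state, without advancing time (a new reading comes with each control period).
- cams.read_camera(name): name is "scene" or "top"; returns the picture (480x640x3 uint8, red, green, blue); there is no depth.
- cams.camera_info(name): a dict with "fx", "fy", "cx", "cy" (pixels), "k1" (the pictures are not rectified: a ray, as slopes to the right and down, at radius r is drawn at 1 + k1 r^2 times it, then the intrinsics apply), "rvec" (rotation vector, rad) and "tvec" (3), from world to camera coordinates, as OpenCV has them. Camera axes: x right, y down, z forward; pixel columns grow to the right and rows downward; lengths in m; the calibration is good to about 2 mm. A picture is of the moment at which its call begins. camera_info takes no time and is no camera call.
- ticket.job_done(): hands the job in, once; it reports no verdict.
The state is a dict: "time": time; "joint_pos": joint angles; "qd": joint speeds; "joint_efforts": joint torques, N m; "eef_pos": TCP position; "ee_rot": TCP orientation; "contact_force": force on the tool from outside, world axes, zero at the start; "wrist_torque": the same for the moment, N m; "finger_gap": opening from 0.0 (shut) to 1.0 (fully open).
Only numpy, scipy, OpenCV 4.12 (cv2) and the standard library are available. Lean on these libraries where they do the work, as an engineer would, in place of code of your own. Each camera call takes 0.05 s, during which the arm holds its last target. There are 200 camera calls.

TASK

Clear the bench at the end of the carving class: put the wooden plane, the sanding block, the brass-headed mallet and the burnishing bar (now held in the spring clips) each on the plywood rest made for it, so that each sits fully down inside its rim, or in both notches for the bar. The mallet stands on its head, handle up; either way round will do for the others. Leave all four lying still and let go.

Things in the scene. Friction and masses are not known exactly. Their poses are not given: they have to be found in the camera images.
- plane: small smoothing plane: pale wooden block 42 (x) x 140 (y) x 48 mm high, with a slanted iron and wedge standing about 20 mm out of its top near the middle. Origin at the centre of the sole, z up, y along its length. Loose, about 0.45 kg. Grip across its 42 mm width, 36 mm above the sole, to keep the fingers clear of the rest's rim
- sander: sanding block: a brown cork pad 62 (x) x 96 (y) x 20 mm high with a pale wooden grip ridge on top, 28 (x) x 90 (y) mm, from 20 to 60 mm height. Origin at the centre of the underside, z up, y along its length. Loose, about 0.25 kg. Grip the ridge across its 28 mm, about 45 mm above the underside
- mallet: carver's mallet standing upright on its round brass head: head 50 mm diameter, 50 mm high, above it a round wooden handle 22 to 25 mm in diameter up to 125 mm height. Origin at the centre of the head's underside, z up the handle. Loose, about 0.45 kg. Grip the handle about 90 mm above the underside
- bar: burnishing bar, round, 200 mm long: steel, 14 mm in diameter, with a pale wooden grip 22 mm in diameter over the middle 90 mm. Origin at its middle on the axis, y along the bar. Loose, about 0.17 kg. Starts level in the clips of clip_rail, axis 55 mm above the table, along the rail's y. Take it by the wooden grip, midway between the clips
- clip_rail: fixed wooden base (14 mm high) with two sprung steel C-clips, 67 mm high, 14 wide, at y = -70 and +70 mm, holding the bar's steel ends. Origin on the table straight below the bar's axis, midway between the clips; clear space between them. The mouths face its own -x (about towards the robot). Pulled level along -x the bar snaps out at 8 to 15 N and is free after 30 mm; it does not come out upwards
- plane_rest: fixed plywood rest for the plane: rectangular tray with a low rim, long and narrow, inside 60 (x) x 160 (y) mm. Floor 6 mm and rim top 12 mm above the table. Origin at the centre of its underside on the table, y along its length
- sander_rest: fixed plywood rest for the sanding block: rectangular tray with a low rim, short and broad, inside 82 (x) x 116 (y) mm. Floor 6 mm and rim top 12 mm above the table. Origin at the centre of its underside on the table, y along its length
- mallet_rest: fixed plywood rest for the mallet: square plate 96 mm wide with a round rim of 74 mm inner diameter. Floor 6 mm and rim top 12 mm above the table. Origin at the centre of its underside on the table
- bar_rest: fixed rest for the bar: plywood plate 60 (x) x 164 (y) x 6 mm with two V-notched blocks, 14 mm wide, at y = -70 and +70 mm. Notches open upward, 24 mm wide at their top, 37 mm above the table. The bar's steel ends lie in them, along y, axis 35 mm above the table, wooden grip midway between the blocks. Origin at the centre of its underside on the table

How it is judged:
By the outcome, as a careful person would: the job done as asked, in the order asked, and still so for the second after the job is handed in, with the robot touching nothing.
It also fails if it takes over 104 s, if anything falls off the work surface, if the arm or the gripper's body presses on something with over 40 N, if the wrist force passes 120 N, or if a joint passes its speed limit or range.

## Working session

There is one attempt and no reset: what is moved stays moved. The work goes in short steps, Python scripts to look and compute and a shell command to move; the robot and the scene stay as the last step left them, time stands still between calls to the robot, and variables do not carry over. Pictures are saved under pics/ and viewed, about 12 in all and at most 16, crops included, and the job is handed in when it is done.

```bash
ls; mkdir -p pics
python3 - <<'E'
from bench import sensors,cams
import cv2
s=sensors.get_state(); print(s)
for n in("scene","top"):
    print(n,cams.camera_info(n)); cv2.imwrite(f"pics/{n}0.png",cams.read_camera(n)[:,:,::-1])
E
```

```text
pics
{'time': 0.0, 'joint_pos': array([ 9.80518017e-01,  2.07444427e-01,  1.54293777e+00, -8.27316358e-06,
        1.39347876e+00, -1.50494253e-01]), 'qd': array([-6.59007587e-04, -5.88227041e-04,  1.07450413e-03,  9.57485029e-04,
        3.65397272e-05,  1.02555311e-03]), 'joint_efforts': array([-2.77761374e-04, -3.83025169e+01, -2.91597944e+01, -2.33338296e-04,
        1.05388201e-02, -4.79931384e-05]), 'eef_pos': array([0.24441229, 0.51968348, 0.24411951]), 'ee_rot': array([ 0.59628924, -0.37922456,  0.59775469,  0.37857258]), 'contact_force': array([-0.27380464, -0.02895834, -0.46951864]), 'wrist_torque': array([-0.05673948, -0.03253408,  0.02952368]), 'finger_gap': 1.0010775957686266}
scene {'fx': 566.5886066544729, 'fy': 566.5886066544729, 'cx': 321.73610337628014, 'cy': 244.9956136074673, 'k1': -0.11944056142090669, 'rvec': array([ 1.40345376,  2.43229247, -0.64605402]), 'tvec': array([ 0.27112762, -0.33332195,  1.56163864])}
top {'fx': 468.33194748955975, 'fy': 468.33194748955975, 'cx': 309.0011436706115, 'cy': 242.56780763813603, 'k1': 0.04004790313309798, 'rvec': array([ 2.1686702 , -2.03790349,  0.21713448]), 'tvec': array([-0.01363912,  0.49719641,  0.89595396])}
```

View pics/top0.png

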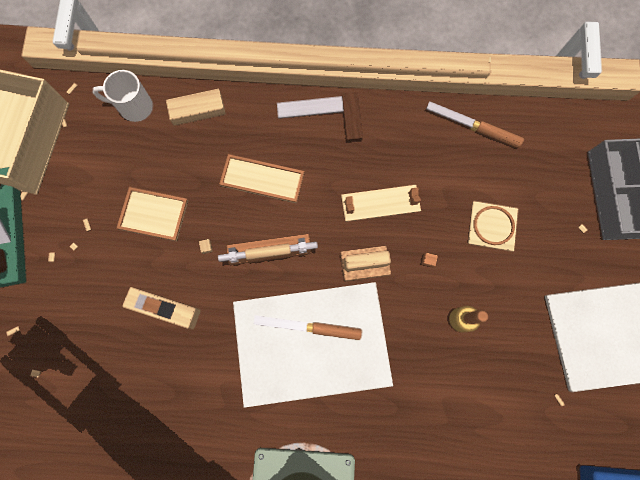

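View pics/scene0.png

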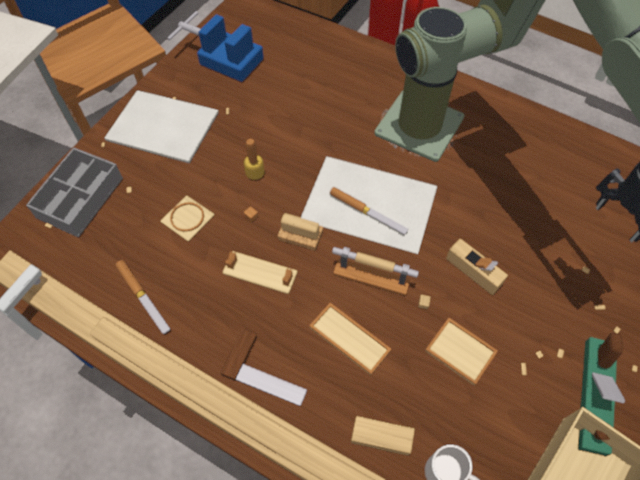

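The top view shows the following, in pixels:
- Objects: plane (161,308), sander (366,263), mallet (467,319), and bar in the clips (268,251).
- Rests: sander rest (153,214), plane rest (262,178), bar rest (381,202), and mallet rest (494,226).

The scene view confirms the layout, with the clip mouths facing the robot.

```bash
cat > h.py <<'E'
import numpy as np, cv2
from bench import sensors,cams
from scipy.spatial.transform import Rotation as R
def cast(n,px,z):
    c=cams.camera_info(n); K=np.array([[c['fx'],0,c['cx']],[0,c['fy'],c['cy']],[0,0,1]])
    u=cv2.undistortPoints(np.float64(px).reshape(-1,1,2),K,np.array([c['k1'],0,0,0.]))[:,0]
    M=cv2.Rodrigues(c['rvec'])[0]; o=-M.T@c['tvec']; d=np.c_[u,np.ones(len(u))]@M
    return (o+d*((z-o[2])/d[:,2])[:,None])[:,:2]
def proj(n,P):
    c=cams.camera_info(n); K=np.array([[c['fx'],0,c['cx']],[0,c['fy'],c['cy']],[0,0,1]])
    return cv2.projectPoints(np.float64(P).reshape(-1,1,3),c['rvec'],c['tvec'],K,np.array([c['k1'],0,0,0.]))[0][:,0]
def rect(n,cnt,z):
    w=cast(n,cnt.reshape(-1,2),z); (c,s,a)=cv2.minAreaRect(np.float32(w*1000))
    if s[0]>s[1]: s=s[::-1]; a+=90     # a: angle of short side; long side = a+90
    L=(a+90)%180                        # yaw of long axis in world, deg
    return np.round(c,1),np.round(s,1),round(L,1)
E
python3 - <<'E'
from h import *
im=cv2.imread('pics/top0.png'); hsv=cv2.cvtColor(im,cv2.COLOR_BGR2HSV)
for n,p in dict(plane=(135,303),srest=(153,214),prest=(262,178),brest=(381,202),mrest=(494,226),mrim=(478,207),ridge=(366,260),cork=(348,274),grip=(262,253),steel=(305,247),table=(430,200),brass=(455,322),handle=(483,316)).items(): print(n,hsv[p[1],p[0]])
m=cv2.inRange(hsv,(12,50,165),(28,170,255))
cs=cv2.findContours(m,cv2.RETR_EXTERNAL,cv2.CHAIN_APPROX_NONE)[0]
for c in cs:
    if cv2.contourArea(c)<300: continue
    x,y,w,h=cv2.boundingRect(c)
    if y<130 or x<90 or x>540: continue
    print((x+w//2,y+h//2),[ (z,)+rect('top',c,z) for z in (.006,.048,.06)])
M=cv2.cvtColor(m,cv2.COLOR_GRAY2BGR)
crop=lambda a:cv2.resize(a[150:340,110:530],None,fx=1.9,fy=1.55,interpolation=cv2.INTER_CUBIC)
cv2.imwrite('pics/a1.png',np.vstack([crop(im),crop(M)]))
E
```

```text
plane [ 13  71 222]
srest [ 22  72 250]
prest [ 22  70 249]
brest [ 21  71 250]
mrest [ 21  78 246]
mrim [ 22  75 249]
ridge [ 20  87 244]
cork [ 13 119 215]
grip [ 17  98 232]
steel [174  12 206]
table [  9 132 112]
brass [ 18 132 108]
handle [ 11 140 188]
(159, 307) [(0.006, array([352.3, 318.9]), array([ 43.1, 145.2]), 75.4), (0.048, array([349.9, 305.3]), array([ 41.3, 139. ]), 75.4), (0.06, array([349.2, 301.4]), array([ 40.7, 137.2]), 75.4)]
(367, 272) [(0.006, array([ 451.2, -107.3]), array([20.6, 97.6]), 100.1), (0.048, array([ 444.5, -102.6]), array([19.7, 93.4]), 100.1), (0.06, array([ 442.6, -101.3]), array([19.4, 92.2]), 100.1)]
(366, 257) [(0.006, array([ 483.7, -103.3]), array([ 38.7, 101. ]), 101.1), (0.048, array([475.6, -98.7]), array([37. , 96.7]), 101.1), (0.06, array([473.3, -97.4]), array([36.5, 95.4]), 101.1)]
(268, 250) [(0.006, array([486. , 103.9]), array([ 24.3, 101. ]), 101.1), (0.048, array([477.8,  99.5]), array([23.3, 96.7]), 101.1), (0.06, array([475.5,  98.3]), array([23. , 95.4]), 101.1)]
(493, 226) [(0.006, array([ 569.6, -371.4]), array([95.8, 96.1]), 83.6), (0.048, array([ 557.8, -355.3]), array([91.7, 91.9]), 83.6), (0.06, array([ 554.4, -350.7]), array([90.5, 90.7]), 83.6)]
(153, 214) [(0.006, array([549.6, 358.6]), array([ 89.2, 119.5]), 79.2), (0.048, array([538.6, 343.2]), array([ 85.4, 114.3]), 79.2), (0.06, array([535.5, 338.8]), array([ 84.3, 112.9]), 79.2)]
(381, 203) [(0.006, array([ 606.4, -131.4]), array([ 61.1, 165.6]), 101.4), (0.048, array([ 593. , -125.6]), array([ 58.5, 158.5]), 101.4), (0.06, array([ 589.2, -124. ]), array([ 57.7, 156.5]), 101.4)]
(261, 180) [(0.006, array([646.1, 131.1]), array([ 63.7, 171.2]), 78.3), (0.048, array([631. , 125.5]), array([ 61. , 163.9]), 78.3), (0.06, array([626.7, 123.9]), array([ 60.2, 161.8]), 78.3)]
```

View pics/a1.png

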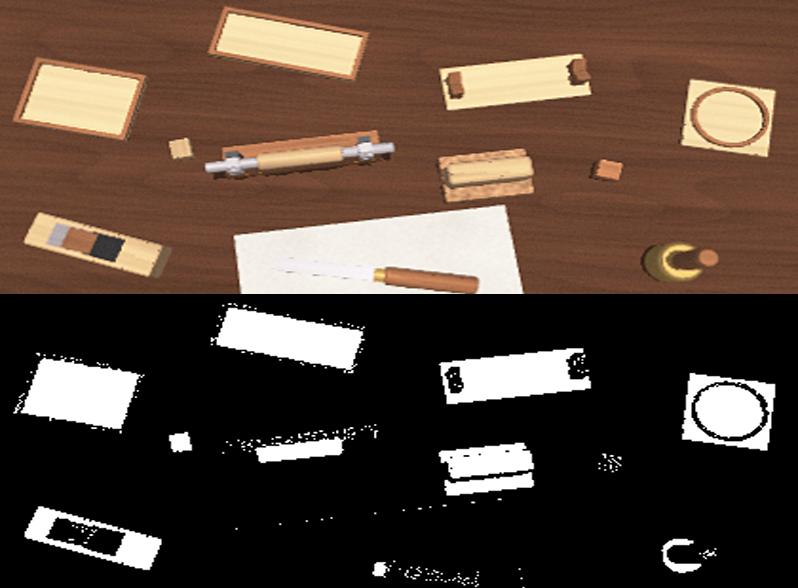

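Run:
```python
from h import *
im=cv2.imread('pics/top0.png'); hsv=cv2.cvtColor(im,cv2.COLOR_BGR2HSV)
def go(name,lo,hi,box,z,k=3):
    x0,y0,x1,y1=box; m=np.zeros(im.shape[:2],np.uint8); m[y0:y1,x0:x1]=cv2.inRange(hsv,lo,hi)[y0:y1,x0:x1]
    m=cv2.morphologyEx(m,cv2.MORPH_OPEN,np.ones((k,k)))
    c=max(cv2.findContours(m,cv2.RETR_EXTERNAL,cv2.CHAIN_APPROX_NONE)[0],key=cv2.contourArea)
    print(name,rect('top',c,z),cv2.boundingRect(c))
go('prest',(18,40,200),(28,100,255),(215,150,310,205),.006)
go('srest',(18,40,200),(28,100,255),(110,180,195,245),.006)
go('ridge',(15,60,200),(28,108,255),(335,240,400,285),.060)
go('sander all',(8,60,160),(28,200,255),(335,240,400,285),.020)
go('grip',(14,60,190),(28,115,255),(235,235,300,268),.055)
go('steel+',(0,0,150),(180,60,255),(210,235,325,270),.055,1)
go('handletop',(5,100,160),(14,190,255),(470,305,495,325),.125,2)
print(hsv[310:330:2,444:492:3].tolist() and '')
s=cv2.imread('pics/scene0.png')
cv2.imwrite('pics/a2.png',np.hstack([cv2.resize(im[295:345,435:500],None,fx=6,fy=6),cv2.resize(s[130:190,225:285],(360,300))]))
c=cams.camera_info('top');M=cv2.Rodrigues(c['rvec'])[0];print('cam',-M.T@c['tvec'])
```

```text
prest (array([646.2, 130.8]), array([ 57.1, 158.7]), 80.3) (225, 159, 75, 39)
srest (array([550.7, 359. ]), array([ 80.1, 113.4]), 81.7) (122, 192, 60, 44)
ridge (array([ 469.1, -102. ]), array([25.4, 86.6]), 101.0) (346, 251, 44, 17)
sander all (array([ 481.1, -101.8]), array([38.1, 99.5]), 101.2) (341, 246, 50, 23)
grip (array([474.7, 100.5]), array([18.2, 89.3]), 100.0) (245, 245, 45, 13)
steel+ (array([460.6, 171.1]), array([18.4, 54.3]), 93.5) (218, 251, 28, 10)
handletop (array([ 364.4, -305.2]), array([14.2, 16.3]), 93.8) (479, 313, 10, 9)

cam [0.29539681 0.00265349 0.98125302]
```

View pics/a2.png

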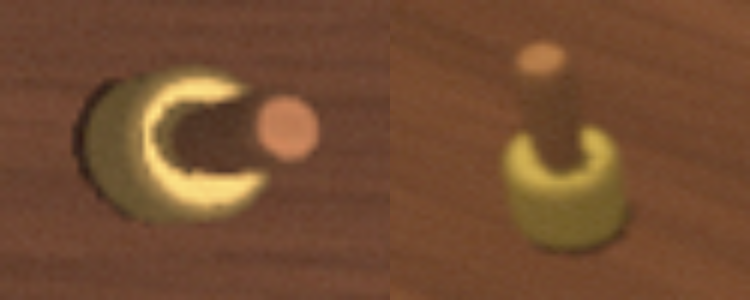

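The crops show the handle top at about (483.0,316.3) in the top view and (250.2,141.6) in the scene view.

```bash
cat >> h.py <<'E'
def to(x,y,z,yaw,st=None):
    """shift in tool axes and roll to bring TCP to x,y,z (mm) with jaws ACROSS a long axis at yaw (deg)"""
    s=st or sensors.get_state(); q=s['ee_rot']; r=R.from_quat([q[1],q[2],q[3],q[0]]).as_matrix()
    d=r.T@(np.array([x,y,z])/1000-s['eef_pos'])
    jaw=np.degrees(np.arctan2(r[1,2],r[0,2])); want=yaw+90
    turn=(want-jaw+90)%180-90          # world yaw turn, ccw
    print('t',round(s['time'],2),'shift',np.round(d,4),'roll',round(-np.radians(turn),3),'j6',round(s['joint_pos'][5],2),'down',np.round(r[:,0],3),'pos',np.round(s['eef_pos'],4),'jaw',round(jaw,1),'gap',round(s['finger_gap'],3),'F',np.round(s['contact_force'],1))
E
python3 - <<'E'
from h import *
for e in(482.6,483):print('mallet top',cast('top',[[e,316.3]],.125),cast('scene',[[250.2,141.6]],.125))
im=cv2.imread('pics/top0.png'); hsv=cv2.cvtColor(im,cv2.COLOR_BGR2HSV)
m=cv2.morphologyEx(cv2.inRange(hsv,(18,40,200),(28,100,255)),cv2.MORPH_OPEN,np.ones((3,3)))
n,l=cv2.connectedComponents(m)
for nm,p in(('prest',(262,178)),('srest',(153,214))):
    v,u=np.nonzero(l==l[p[1],p[0]]); w=cast('top',np.c_[u,v],.006); c=w.mean(0); e,V=np.linalg.eigh(np.cov((w-c).T))
    print(nm,c,np.degrees(np.arctan2(V[1,1],V[0,1]))%180)
to(350,305.3,100,75.4); to(350,305.3,31,75.4)
E
```

```text
mallet top [[ 0.36553344 -0.30359709]] [[ 0.36701488 -0.3023715 ]]
mallet top [[ 0.36558087 -0.30430615]] [[ 0.36701488 -0.3023715 ]]
prest [0.64597471 0.13058094] 80.21154792306592
srest [0.55018753 0.35898504] 81.64605951805154
t 0.1 shift [ 0.1445 -0.1868 -0.1488] roll 1.386 j6 -0.15 down [-0.001 -0.002 -1.   ] pos [0.2444 0.5197 0.2442] jaw 64.8 gap 1.001 F [-0.3  0.6  0. ]
t 0.1 shift [ 0.2135 -0.1869 -0.1486] roll 1.386 j6 -0.15 down [-0.001 -0.002 -1.   ] pos [0.2444 0.5197 0.2442] jaw 64.8 gap 1.001 F [-0.3  0.6  0. ]
```

```bash
python3 -m crank '[[[0.04,-0.06,-0.05],0.18],[[0.08,-0.12,-0.1],0.36],[[0.1,-0.187,-0.149],0.54],[[0.1,-0.187,-0.149],0.72],[[0.1,-0.187,-0.149],0.9],[[0.1,-0.187,-0.149],1.08],[[0.1,-0.187,-0.149],1.26],[[0.1,-0.187,-0.149],1.386],[[0.1,-0.187,-0.149],1.386],[[0.1,-0.187,-0.149],1.386]]' 1 60; python3 -c "
from h import *
to(350,305.3,31,75.4)"
```

```text
time: 1.35
eef_pos: [0.3504, 0.3057, 0.1451]
ee_rot: [0.701, 0.089, 0.702, -0.089]
contact_force: [0.0, 0.4, -0.1]
finger_gap: 1.002
t 1.35 shift [ 0.1141 -0.0005 -0.0002] roll 0.002 j6 0.78 down [-0. -0. -1.] pos [0.3504 0.3057 0.1451] jaw -14.5 gap 1.002 F [ 0.   0.4 -0.1]
```

```bash
python3 -m crank '[[[0.04,0,0],0],[[0.08,0,0],0],[[0.1,0,0],0],[[0.108,0,0],0],[[0.114,0,0],0],[[0.114,0,0],0],[[0.114,0,0],0],[[0.114,0,0],0],[[0.114,0,0],0],[[0.114,0,0],0]]' 1 60 && python3 -m crank '[[[0,0,0],0],[[0,0,0],0],[[0,0,0],0],[[0,0,0],0],[[0,0,0],0],[[0,0,0],0],[[0,0,0],0],[[0,0,0],0],[[0,0,0],0],[[0,0,0],0]]' -1 60; python3 -c "
from h import *
to(646,130.7,150,80.2)"
```

```text
time: 2.6
eef_pos: [0.3507, 0.3059, 0.0315]
ee_rot: [0.701, 0.09, 0.701, -0.09]
contact_force: [0.1, -0.4, 0.2]
finger_gap: 1.002
time: 3.85
eef_pos: [0.3506, 0.306, 0.0315]
ee_rot: [0.701, 0.09, 0.701, -0.09]
contact_force: [-2.8, -0.8, 5.3]
finger_gap: 0.483
t 3.85 shift [-0.1186 -0.0951  0.33  ] roll -0.084 j6 0.79 down [ 0.  0. -1.] pos [0.3506 0.306  0.0315] jaw -14.6 gap 0.483 F [-2.8 -0.8  5.3]
```

```bash
python3 -m crank '[[[-0.03,0,0],0],[[-0.07,0,0],0],[[-0.1,-0.006,0.02],-0.01],[[-0.118,-0.018,0.062],-0.02],[[-0.118,-0.034,0.12],-0.03],[[-0.118,-0.05,0.175],-0.05],[[-0.118,-0.066,0.23],-0.06],[[-0.118,-0.081,0.28],-0.07],[[-0.118,-0.09,0.315],-0.084],[[-0.118,-0.095,0.33],-0.084]]' - 60
python3 - <<'E'
from h import *
to(646,130.7,39,80.2); cv2.imwrite('pics/b1.png',cv2.resize(cams.read_camera('scene')[270:430,230:510,::-1],None,fx=2,fy=2))
E
```

```text
time: 5.1
eef_pos: [0.646, 0.1288, 0.1463]
ee_rot: [0.703, 0.061, 0.706, -0.062]
contact_force: [-0.1, 0.4, -5.5]
finger_gap: 0.486
t 5.1 shift [1.073e-01 2.000e-03 1.000e-04] roll -0.002 j6 0.24 down [-0.004 -0.001 -1.   ] pos [0.646  0.1288 0.1463] jaw -9.9 gap 0.486 F [-0.1  0.4 -5.5]
```

View pics/b1.png

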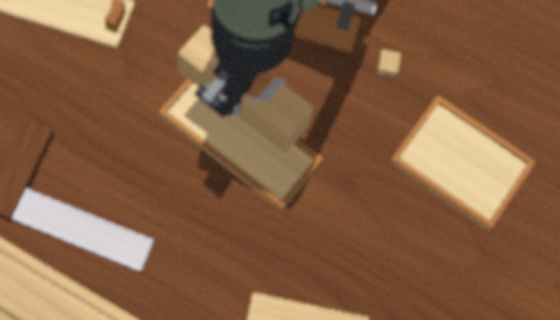

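The plane is held level over its rest, with the rest outline visible around it. I'll lower it.

```bash
python3 -m crank '[[[0.035,0.002,0],0],[[0.065,0.002,0],0],[[0.085,0.002,0],0],[[0.095,0.002,0],0],[[0.1,0.002,0],0],[[0.104,0.002,0],0],[[0.106,0.002,0],0],[[0.107,0.002,0],0],[[0.107,0.002,0],0],[[0.107,0.002,0],0]]' - 60
python3 - <<'E'
from h import *
to(646,130.7,38,80.2)
E
```

```text
time: 6.4
eef_pos: [0.6465, 0.1326, 0.0425]
ee_rot: [0.705, 0.06, 0.704, -0.06]
contact_force: [-0.1, 0.3, -5.2]
finger_gap: 0.477
t 6.4 shift [ 0.0045 -0.002  -0.0001] roll 0.0 j6 0.24 down [ 0.  0. -1.] pos [0.6465 0.1326 0.0425] jaw -9.8 gap 0.477 F [-0.1  0.3 -5.2]
```

```bash
python3 -m crank '[[[0.002,-0.002,0],0],[[0.004,-0.002,0],0],[[0.0045,-0.002,0],0],[[0.0045,-0.002,0],0],[[0.0045,-0.002,0],0],[[0.0045,-0.002,0],0],[[0.0045,-0.002,0],0],[[0.0045,-0.002,0],0],[[0.0045,-0.002,0],0],[[0.0045,-0.002,0],0]]' - 60
python3 - <<'E'
from h import *
to(646,130.7,38,80.2)
E
```

```text
time: 7.65
eef_pos: [0.6459, 0.1307, 0.0378]
ee_rot: [0.705, 0.06, 0.705, -0.06]
contact_force: [0.1, -0.3, -5.2]
finger_gap: 0.479
t 7.65 shift [-0.0002  0.0001  0.    ] roll 0.0 j6 0.24 down [-0. -0. -1.] pos [0.6459 0.1307 0.0378] jaw -9.8 gap 0.479 F [ 0.1 -0.3 -5.2]
```

Just touching or hovering under 1 mm. Next: release and rise, then look.

```bash
python3 -m crank '[[[0,0,0],0],[[0,0,0],0],[[0,0,0],0],[[0,0,0],0],[[0,0,0],0],[[-0.02,0,0],0],[[-0.05,0,0],0],[[-0.09,0,0],0],[[-0.12,0,0],0],[[-0.12,0,0],0]]' 1 60
python3 - <<'E'
from h import *
to(468.5,-101.8,140,101); cv2.imwrite('pics/b2.png',cv2.resize(cams.read_camera('scene')[270:430,230:510,::-1],None,fx=2,fy=2))
E
```

```text
time: 8.9
eef_pos: [0.649, 0.1309, 0.1635]
ee_rot: [0.708, 0.061, 0.701, -0.06]
contact_force: [0.2, 0.5, -0.7]
finger_gap: 1.003
t 8.9 shift [ 0.0216 -0.2601 -0.1385] roll -0.363 j6 0.24 down [ 0.01   0.001 -1.   ] pos [0.649  0.1309 0.1635] jaw -9.8 gap 1.003 F [ 0.2  0.5 -0.7]
```

View pics/b2.png

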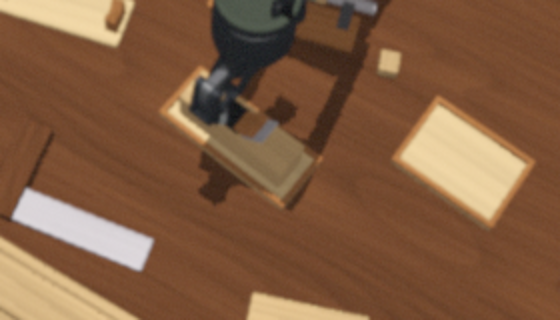

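The plane looks to be inside the rim. I'll check again once the arm is out of the way. Next, the sander.

```bash
python3 -m crank '[[[0,-0.05,-0.027],-0.07],[[0,-0.1,-0.053],-0.14],[[0,-0.15,-0.08],-0.21],[[0.01,-0.2,-0.107],-0.28],[[0.02,-0.24,-0.128],-0.35],[[0.02,-0.26,-0.1365],-0.363],[[0.02,-0.26,-0.1365],-0.363],[[0.02,-0.26,-0.1365],-0.363],[[0.02,-0.26,-0.1365],-0.363],[[0.02,-0.26,-0.1365],-0.363]]' - 60
python3 - <<'E'
from h import *
to(468.5,-101.8,40,101)
im=cams.read_camera('top')[:,:,::-1]; sc=cams.read_camera('scene')[:,:,::-1]
cv2.imwrite('pics/b3.png',np.hstack([cv2.resize(im[140:290,200:440],(400,250)),cv2.resize(sc[290:390,300:460],(400,250))]))
E
```

```text
time: 10.2
eef_pos: [0.4676, -0.1016, 0.1378]
ee_rot: [0.704, -0.068, 0.704, 0.068]
contact_force: [-0.2, -0.2, 1.0]
finger_gap: 1.001
t 10.2 shift [ 0.0978 -0.0003  0.0009] roll 0.001 j6 -0.59 down [ 0.  0. -1.] pos [ 0.4676 -0.1016  0.1378] jaw 11.1 gap 1.001 F [-0.2 -0.2  1. ]
```

View pics/b3.png

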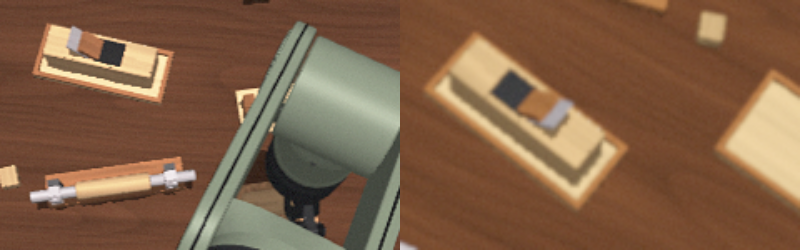

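Both views show the plane sitting inside its rim with a margin all round. Next I'll pick up the sander.

```bash
python3 -m crank '[[[0.04,0,0.001],0],[[0.07,0,0.001],0],[[0.09,0,0.001],0],[[0.098,0,0.001],0],[[0.098,0,0.001],0],[[0.098,0,0.001],0],[[0.098,0,0.001],0],[[0.098,0,0.001],0],[[0.098,0,0.001],0],[[0.098,0,0.001],0]]' 1 60 && python3 -m crank '[[[0,0,0],0],[[0,0,0],0],[[0,0,0],0],[[0,0,0],0],[[0,0,0],0],[[0,0,0],0],[[0,0,0],0],[[0,0,0],0],[[0,0,0],0],[[0,0,0],0]]' -1 50; python3 -c "
from h import *
to(550,359,150,81.6)"
```

```text
time: 11.55
eef_pos: [0.4682, -0.1021, 0.0399]
ee_rot: [0.704, -0.068, 0.704, 0.068]
contact_force: [0.7, -0.5, 0.5]
finger_gap: 1.001
time: 12.8
eef_pos: [0.4685, -0.1022, 0.04]
ee_rot: [0.704, -0.068, 0.704, 0.068]
contact_force: [0.7, -0.8, 0.6]
finger_gap: 0.32
t 12.8 shift [-0.1101  0.4372  0.1681] roll 0.339 j6 -0.59 down [ 0.001 -0.    -1.   ] pos [ 0.4685 -0.1022  0.04  ] jaw 11.0 gap 0.32 F [ 0.7 -0.8  0.6]
```

```bash
python3 -m crank '[[[-0.04,0,0],0],[[-0.08,0,0],0],[[-0.11,0.02,0.008],0.03],[[-0.11,0.08,0.03],0.06],[[-0.11,0.135,0.052],0.1],[[-0.11,0.19,0.073],0.14],[[-0.11,0.245,0.094],0.18],[[-0.11,0.3,0.115],0.22],[[-0.11,0.355,0.137],0.26],[[-0.11,0.4,0.154],0.3]]' - 50 && python3 -m crank '[[[0,0.025,0.009],0.02],[[0,0.037,0.0141],0.039],[[0,0.037,0.0141],0.039],[[0,0.037,0.0141],0.039],[[0,0.037,0.0141],0.039],[[0,0.037,0.0141],0.039],[[0,0.037,0.0141],0.039],[[0,0.037,0.0141],0.039],[[0,0.037,0.0141],0.039],[[0,0.037,0.0141],0.039]]' - 50
python3 - <<'E'
from h import *
to(550,359,46,81.6); cv2.imwrite('pics/b4.png',cv2.resize(cams.read_camera('scene')[290:410,390:550,::-1],None,fx=2.5,fy=2.5))
E
```

```text
time: 14.05
eef_pos: [0.5416, 0.3216, 0.1479]
ee_rot: [0.705, 0.038, 0.707, -0.039]
contact_force: [-0.0, 0.2, -2.4]
finger_gap: 0.319
time: 15.3
eef_pos: [0.561, 0.3552, 0.1498]
ee_rot: [0.705, 0.052, 0.705, -0.052]
contact_force: [0.1, 0.2, -3.0]
finger_gap: 0.322
t 15.3 shift [ 0.1038  0.0021 -0.0114] roll -0.0 j6 0.58 down [-0.  0. -1.] pos [0.561  0.3552 0.1498] jaw -8.4 gap 0.322 F [ 0.1  0.2 -3. ]
```

View pics/b4.png

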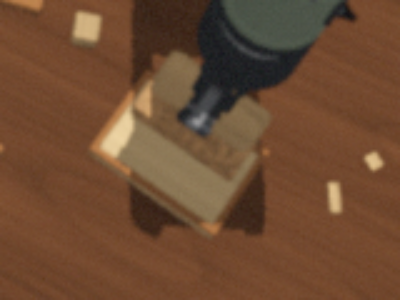

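The sander is held level over its rest. It still needs an 11 mm sideways correction before lowering.

```bash
python3 -m crank '[[[0,0.002,-0.0114],0],[[0.02,0.002,-0.0114],0],[[0.05,0.002,-0.0114],0],[[0.075,0.002,-0.0114],0],[[0.09,0.002,-0.0114],0],[[0.097,0.002,-0.0114],0],[[0.1,0.002,-0.0114],0],[[0.102,0.002,-0.0114],0],[[0.103,0.002,-0.0114],0],[[0.103,0.002,-0.0114],0]]' - 50
python3 - <<'E'
from h import *
to(550,359,46,81.6)
E
```

```text
time: 16.6
eef_pos: [0.5504, 0.359, 0.0473]
ee_rot: [0.705, 0.052, 0.705, -0.052]
contact_force: [0.3, 0.3, -2.6]
finger_gap: 0.32
t 16.6 shift [ 0.0013 -0.     -0.0004] roll -0.0 j6 0.59 down [ 0.001  0.    -1.   ] pos [0.5504 0.359  0.0473] jaw -8.4 gap 0.32 F [ 0.3  0.3 -2.6]
```

```bash
python3 -m crank '[[[0.001,0,0],0],[[0.001,0,0],0],[[0.001,0,0],0],[[0.001,0,0],0],[[0.001,0,0],0],[[0.001,0,0],0],[[0.001,0,0],0],[[0.001,0,0],0],[[0.001,0,0],0],[[0.001,0,0],0]]' - 50 && python3 -m crank '[[[0,0,0],0],[[0,0,0],0],[[0,0,0],0],[[0,0,0],0],[[0,0,0],0],[[-0.03,0,0],0],[[-0.08,0,0],0],[[-0.13,0,0],0],[[-0.18,0,0],0],[[-0.2,0,0],0]]' 1 50
python3 - <<'E'
from h import *
to(366,-303.5,230,11)
E
```

```text
time: 17.85
eef_pos: [0.5503, 0.3589, 0.046]
ee_rot: [0.705, 0.052, 0.705, -0.052]
contact_force: [0.9, 0.0, 0.6]
finger_gap: 0.323
time: 19.1
eef_pos: [0.5517, 0.3597, 0.2503]
ee_rot: [0.707, 0.053, 0.703, -0.051]
contact_force: [0.1, 0.1, 1.0]
finger_gap: 1.001
t 19.1 shift [ 0.0171 -0.6833 -0.0867] roll 1.232 j6 0.59 down [ 0.006  0.003 -1.   ] pos [0.5517 0.3597 0.2503] jaw -8.4 gap 1.001 F [0.1 0.1 1. ]
```

```bash
python3 -m crank '[[[0,-0.06,-0.008],0],[[0,-0.12,-0.015],0],[[0,-0.18,-0.023],0],[[0,-0.24,-0.03],0],[[0,-0.3,-0.038],0],[[0,-0.36,-0.046],0],[[0,-0.42,-0.053],0],[[0,-0.48,-0.061],0],[[0,-0.54,-0.069],0],[[0,-0.6,-0.076],0]]' - 50 && python3 -m crank '[[[0,-0.05,-0.006],0],[[0.02,-0.084,-0.0105],0],[[0.06,-0.084,-0.0105],0],[[0.06,-0.084,-0.0105],0],[[0.06,-0.084,-0.0105],0],[[0.06,-0.084,-0.0105],0],[[0.06,-0.084,-0.0105],0],[[0.06,-0.084,-0.0105],0],[[0.06,-0.084,-0.0105],0],[[0.06,-0.084,-0.0105],0]]' - 50
python3 - <<'E'
from h import *
to(366,-303.5,85,81.6)
im=cams.read_camera('top')[:,:,::-1]; sc=cams.read_camera('scene')[:,:,::-1]
cv2.imwrite('pics/b5.png',np.hstack([cv2.resize(im[170:260,90:234],(400,250)),cv2.resize(sc[80:205,180:340],(400,312))[:250]]))
E
```

```text
time: 20.35
eef_pos: [0.3855, -0.2248, 0.2446]
ee_rot: [0.705, 0.052, 0.706, -0.052]
contact_force: [1.3, -0.0, 0.5]
finger_gap: 1.0
time: 21.6
eef_pos: [0.3643, -0.3051, 0.1859]
ee_rot: [0.705, 0.052, 0.705, -0.052]
contact_force: [0.7, -0.2, 1.1]
finger_gap: 1.001
t 21.6 shift [0.1009 0.0018 0.0014] roll -0.0 j6 -0.73 down [ 0. -0. -1.] pos [ 0.3643 -0.3051  0.1859] jaw -8.4 gap 1.001 F [ 0.7 -0.2  1.1]
```

View pics/b5.png

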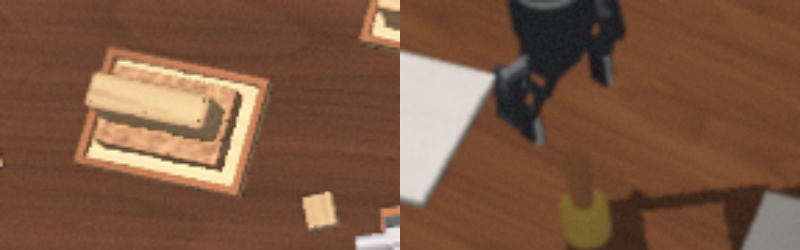

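The sander lies flat within its rim. The open jaws are centred over the mallet handle, so I'll descend and grip.

```bash
python3 -m crank '[[[0.03,0.002,0.0015],0],[[0.06,0.002,0.0015],0],[[0.08,0.002,0.0015],0],[[0.095,0.002,0.0015],0],[[0.101,0.002,0.0015],0],[[0.101,0.002,0.0015],0],[[0.101,0.002,0.0015],0],[[0.101,0.002,0.0015],0],[[0.101,0.002,0.0015],0],[[0.101,0.002,0.0015],0]]' 1 70 && python3 -m crank '[[[0,0,0],0],[[0,0,0],0],[[0,0,0],0],[[0,0,0],0],[[0,0,0],0],[[0,0,0],0],[[0,0,0],0],[[0,0,0],0],[[0,0,0],0],[[0,0,0],0]]' -1 70
python3 - <<'E'
from h import *
to(569.6,-371.4,200,81.6)
im=cv2.cvtColor(np.ascontiguousarray(cams.read_camera('top')[:,:,::-1]),cv2.COLOR_BGR2HSV)
m=cv2.inRange(im,(8,100,140),(16,200,255));
E
```

```text
time: 22.95
eef_pos: [0.3662, -0.3034, 0.085]
ee_rot: [0.705, 0.052, 0.705, -0.052]
contact_force: [1.5, -0.3, -0.3]
finger_gap: 0.996
time: 24.2
eef_pos: [0.3663, -0.3036, 0.085]
ee_rot: [0.705, 0.052, 0.705, -0.052]
contact_force: [1.5, -0.4, 1.2]
finger_gap: 0.272
t 24.2 shift [-0.1149 -0.0373  0.2111] roll -0.001 j6 -0.73 down [ 0.001 -0.    -1.   ] pos [ 0.3663 -0.3036  0.085 ] jaw -8.4 gap 0.272 F [ 1.5 -0.4  1.2]
```

```bash
python3 -m crank '[[[-0.03,0,0],0],[[-0.06,0,0],0],[[-0.07,-0.007,0.04],0],[[-0.07,-0.016,0.09],0],[[-0.07,-0.025,0.14],0],[[-0.07,-0.033,0.185],0],[[-0.07,-0.037,0.205],0],[[-0.07,-0.037,0.211],0],[[-0.07,-0.037,0.211],0],[[-0.07,-0.037,0.211],0]]' - 70
python3 - <<'E'
from h import *
to(569.6,-371.4,92,81.6)
cv2.imwrite('pics/b6.png',cv2.resize(cams.read_camera('scene')[150:270,130:290,::-1],None,fx=2.5,fy=2.5))
E
```

```text
time: 25.5
eef_pos: [0.5679, -0.3702, 0.1539]
ee_rot: [0.704, 0.053, 0.706, -0.052]
contact_force: [0.2, -0.1, -5.8]
finger_gap: 0.273
t 25.5 shift [ 0.0619 -0.001   0.0021] roll -0.001 j6 -0.56 down [-0.002  0.002 -1.   ] pos [ 0.5679 -0.3702  0.1539] jaw -8.4 gap 0.273 F [ 0.2 -0.1 -5.8]
```

View pics/b6.png

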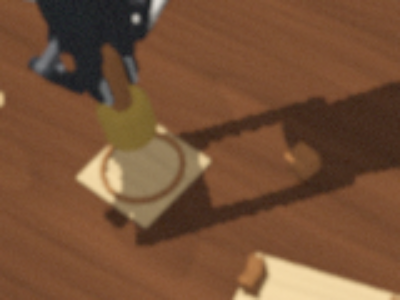

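The mallet hangs upright above the ring. I'll lower it.

```bash
python3 -m crank '[[[0.02,-0.001,0.002],0],[[0.035,-0.001,0.002],0],[[0.045,-0.001,0.002],0],[[0.053,-0.001,0.002],0],[[0.057,-0.001,0.002],0],[[0.059,-0.001,0.002],0],[[0.06,-0.001,0.002],0],[[0.06,-0.001,0.002],0],[[0.06,-0.001,0.002],0],[[0.06,-0.001,0.002],0]]' - 70
python3 - <<'E'
from h import *
to(569.6,-371.4,91,81.6)
E
```

```text
time: 26.8
eef_pos: [0.5713, -0.3722, 0.095]
ee_rot: [0.705, 0.052, 0.705, -0.052]
contact_force: [0.4, -1.4, -5.8]
finger_gap: 0.275
t 26.8 shift [ 0.004   0.0006 -0.0018] roll -0.0 j6 -0.56 down [ 0. -0. -1.] pos [ 0.5713 -0.3722  0.095 ] jaw -8.4 gap 0.275 F [ 0.4 -1.4 -5.8]
```

```bash
python3 -m crank '[[[0.002,0.001,-0.0018],0],[[0.003,0.001,-0.0018],0],[[0.004,0.001,-0.0018],0],[[0.004,0.001,-0.0018],0],[[0.004,0.001,-0.0018],0],[[0.004,0.001,-0.0018],0],[[0.004,0.001,-0.0018],0],[[0.004,0.001,-0.0018],0],[[0.004,0.001,-0.0018],0],[[0.004,0.001,-0.0018],0]]' - 70 && python3 -m crank '[[[0,0,0],0],[[0,0,0],0],[[0,0,0],0],[[0,0,0],0],[[0,0,0],0],[[-0.02,0,0],0],[[-0.05,0,0],0],[[-0.09,0,0],0],[[-0.12,0,0],0],[[-0.12,0,0],0]]' 1 50
python3 - <<'E'
from h import *
to(475,100,140,100.5)
E
```

```text
time: 28.05
eef_pos: [0.5696, -0.3709, 0.0911]
ee_rot: [0.705, 0.052, 0.705, -0.052]
contact_force: [-1.6, 1.9, -0.1]
finger_gap: 0.274
time: 29.3
eef_pos: [0.5717, -0.3727, 0.2169]
ee_rot: [0.708, 0.05, 0.702, -0.054]
contact_force: [0.7, 0.3, 0.5]
finger_gap: 1.002
t 29.3 shift [ 0.073   0.4538 -0.1655] roll -0.33 j6 -0.56 down [ 0.008 -0.007 -1.   ] pos [ 0.5717 -0.3727  0.2169] jaw -8.4 gap 1.002 F [0.7 0.3 0.5]
```

Run:
```python
from h import *
im=cams.read_camera('top')[:,:,::-1]; sc=cams.read_camera('scene')[:,:,::-1]
a=cv2.resize(im[230:280,210:330],None,fx=6,fy=6,interpolation=cv2.INTER_CUBIC)
b=cv2.resize(sc[190:240,150:230],None,fx=5,fy=5); b=np.hstack([b,np.zeros((250,320,3),np.uint8)])
cv2.imwrite('pics/b7.png',np.vstack([a,b]))
```

```text
(no output)
```

View pics/b7.png

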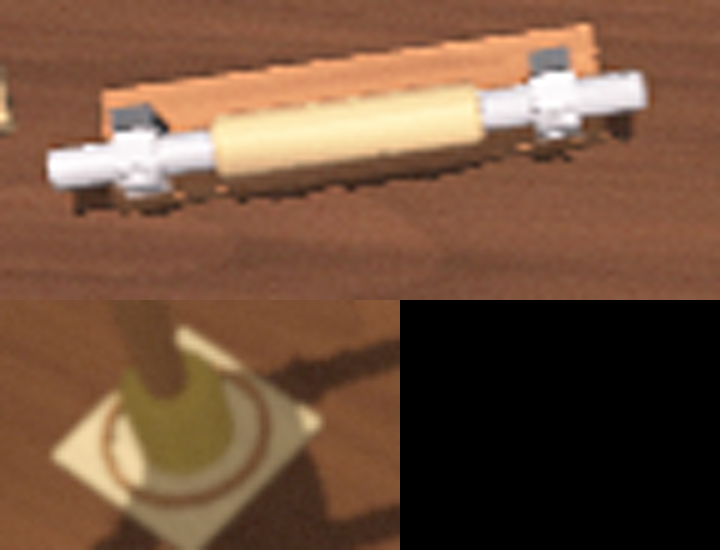

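The mallet stands upright inside its ring. The bar tips are at (217.8,258.0) and (317.5,245.0), and the grip centre is at about (268,251.6).

Run:
```python
from h import *
a=cast('top',[[217.6,257.8],[317.3,244.8],[267.7,251.4]],.055);print(a,np.linalg.norm(a[0]-a[1]))
d=a[0]-a[1];yaw=np.degrees(np.arctan2(d[1],d[0]));print(yaw)
c=(a[0]+a[1])/2*1000; to(*c,150,yaw)
```

```text
[[4.54173177e-01 1.98450668e-01]
 [4.93194165e-01 2.10159801e-04]
 [4.73430185e-01 9.92002293e-02]] 0.20204439229414659
101.1355485983103
t 29.4 shift [ 0.0612  0.4512 -0.1639] roll -0.341 j6 -0.56 down [ 0.001 -0.001 -1.   ] pos [ 0.5697 -0.371   0.2117] jaw -8.4 gap 0.999 F [-0.  -0.5 -0.5]
```

```bash
python3 -m crank '[[[0,0.055,-0.02],-0.04],[[0,0.11,-0.04],-0.08],[[0,0.165,-0.06],-0.12],[[0,0.22,-0.08],-0.16],[[0,0.275,-0.1],-0.2],[[0,0.33,-0.12],-0.24],[[0,0.385,-0.14],-0.28],[[0,0.435,-0.158],-0.32],[[0.03,0.451,-0.164],-0.341],[[0.06,0.451,-0.164],-0.341]]' 1 50
python3 - <<'E'
from h import *
to(473.6,99.3,50,101.1)
E
```

```text
time: 30.65
eef_pos: [0.4718, 0.1009, 0.149]
ee_rot: [0.703, -0.07, 0.704, 0.07]
contact_force: [-0.4, -0.3, 0.9]
finger_gap: 1.003
t 30.65 shift [ 0.099  -0.002   0.0016] roll 0.004 j6 -0.17 down [-0.002  0.    -1.   ] pos [0.4718 0.1009 0.149 ] jaw 11.3 gap 1.003 F [-0.4 -0.3  0.9]
```

```bash
python3 -m crank '[[[0.03,-0.002,0.0016],0.004],[[0.055,-0.002,0.0016],0.004],[[0.075,-0.002,0.0016],0.004],[[0.09,-0.002,0.0016],0.004],[[0.097,-0.002,0.0016],0.004],[[0.099,-0.002,0.0016],0.004],[[0.099,-0.002,0.0016],0.004],[[0.099,-0.002,0.0016],0.004],[[0.099,-0.002,0.0016],0.004],[[0.099,-0.002,0.0016],0.004]]' 1 60 && python3 -m crank '[[[0,0,0],0],[[0,0,0],0],[[0,0,0],0],[[0,0,0],0],[[0,0,0],0],[[0,0,0],0],[[0,0,0],0],[[0,0,0],0],[[0,0,0],0],[[0,0,0],0]]' -1 60
python3 - <<'E'
from h import *
to(473.6,99.3,50,101.1)
E
```

```text
time: 31.9
eef_pos: [0.4756, 0.0976, 0.0521]
ee_rot: [0.704, -0.067, 0.704, 0.067]
contact_force: [0.6, 0.4, -0.1]
finger_gap: 1.0
time: 33.15
eef_pos: [0.4745, 0.0975, 0.0515]
ee_rot: [0.703, -0.067, 0.705, 0.067]
contact_force: [-4.7, -1.7, 4.3]
finger_gap: 0.241
t 33.15 shift [ 0.0015  0.0019 -0.0005] roll -0.003 j6 -0.17 down [-0.002 -0.    -1.   ] pos [0.4745 0.0975 0.0515] jaw 10.9 gap 0.241 F [-4.7 -1.7  4.3]
```

```bash
python3 -m crank '[[[0,0,0],0],[[0,0,-0.004],0],[[0,0,-0.008],0],[[0,0,-0.012],0],[[0,0,-0.018],0],[[0,0,-0.026],0],[[0,0,-0.036],0],[[0,0,-0.048],0],[[0,0,-0.06],0],[[0,0,-0.06],0]]' - 90
python3 - <<'E'
from h import *
to(606.4,-131.4,130,101.4)
im=cams.read_camera('top')[:,:,::-1]; sc=cams.read_camera('scene')[:,:,::-1]
cv2.imwrite('pics/b8.png',np.hstack([cv2.resize(im[220:300,200:330],(400,246)),cv2.resize(sc[220:318,300:460],(400,246))]))
E
```

```text
time: 34.4
eef_pos: [0.4148, 0.0862, 0.0515]
ee_rot: [0.703, -0.067, 0.704, 0.067]
contact_force: [-0.4, -0.3, -1.5]
finger_gap: 0.228
t 34.4 shift [-0.0788 -0.2498  0.147 ] roll -0.009 j6 -0.19 down [-0.001  0.    -1.   ] pos [0.4148 0.0862 0.0515] jaw 10.9 gap 0.228 F [-0.4 -0.3 -1.5]
```

View pics/b8.png

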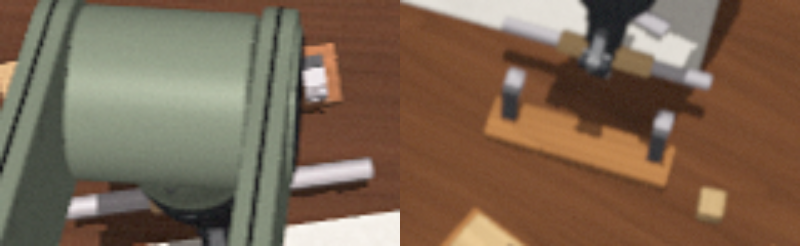

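The bar is out of both clips and held at mid-grip, level in both views. Now over to its rest.

```bash
python3 -m crank '[[[-0.04,0,0],0],[[-0.08,0,0],0],[[-0.08,-0.04,0.024],0],[[-0.08,-0.09,0.053],0],[[-0.08,-0.14,0.082],0],[[-0.08,-0.19,0.112],0],[[-0.08,-0.225,0.132],-0.009],[[-0.08,-0.245,0.144],-0.009],[[-0.08,-0.25,0.147],-0.009],[[-0.08,-0.25,0.147],-0.009]]' - 90
python3 - <<'E'
from h import *
to(606.6,-132.5,60,101.4)
E
```

```text
time: 35.75
eef_pos: [0.6077, -0.1311, 0.1314]
ee_rot: [0.703, -0.07, 0.704, 0.07]
contact_force: [-0.6, 0.4, -1.9]
finger_gap: 0.225
t 35.75 shift [ 0.0714 -0.0012 -0.0013] roll -0.0 j6 -0.55 down [-0.001  0.001 -1.   ] pos [ 0.6077 -0.1311  0.1314] jaw 11.4 gap 0.225 F [-0.6  0.4 -1.9]
```

```bash
python3 -m crank '[[[0.03,-0.001,-0.001],0],[[0.05,-0.001,-0.001],0],[[0.065,-0.001,-0.001],0],[[0.072,-0.001,-0.001],0],[[0.074,-0.001,-0.001],0],[[0.074,-0.001,-0.001],0],[[0.074,-0.001,-0.001],0],[[0.074,-0.001,-0.001],0],[[0.074,-0.001,-0.001],0],[[0.074,-0.001,-0.001],0]]' - 90
python3 - <<'E'
from h import *
to(606.6,-132.5,31.5,101.4)
im=cams.read_camera('top')[:,:,::-1]; sc=cams.read_camera('scene')[:,:,::-1]
cv2.imwrite('pics/b9.png',np.hstack([cv2.resize(im[165:245,320:450],(400,246)),cv2.resize(sc[225:305,200:330],(400,246))]))
E
```

```text
time: 37.0
eef_pos: [0.6073, -0.1327, 0.0579]
ee_rot: [0.704, -0.07, 0.704, 0.07]
contact_force: [-0.4, 0.7, -2.2]
finger_gap: 0.227
t 37.0 shift [ 0.0264  0.0003 -0.0006] roll -0.0 j6 -0.55 down [ 0. -0. -1.] pos [ 0.6073 -0.1327  0.0579] jaw 11.4 gap 0.227 F [-0.4  0.7 -2.2]
```

View pics/b9.png

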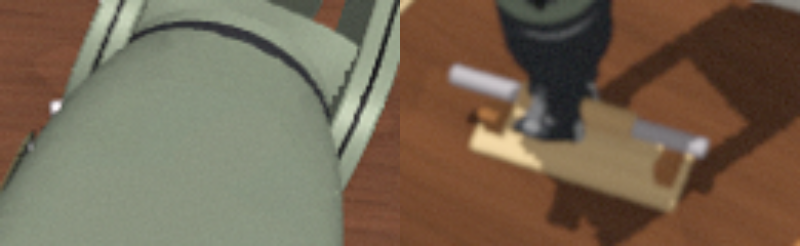

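Run:
```python
from h import *
a=cast('scene',[[217.2,249.6],[299.1,272.8]],.0615);d=a[1]-a[0];print(a,a.mean(0),np.linalg.norm(d),np.degrees(np.arctan2(d[1],d[0])))
```

```text
[[ 0.6297123  -0.22616273]
 [ 0.58644679 -0.0330182 ]] [ 0.60807955 -0.12959047] 0.19793108782281643 102.62615909807985
```

The bar sits over both notches, with its centre about 2 mm from the rest centre. I'll lower it gently.

```bash
python3 -m crank '[[[0.006,0,-0.0006],0],[[0.011,0,-0.0006],0],[[0.015,0,-0.0006],0],[[0.018,0,-0.0006],0],[[0.021,0,-0.0006],0],[[0.023,0,-0.0006],0],[[0.0245,0,-0.0006],0],[[0.0255,0,-0.0006],0],[[0.0255,0,-0.0006],0],[[0.0255,0,-0.0006],0]]' - 90
python3 - <<'E'
from h import *
to(606.6,-132.5,31.5,101.4)
E
```

```text
time: 38.35
eef_pos: [0.6068, -0.1328, 0.0327]
ee_rot: [0.704, -0.07, 0.703, 0.07]
contact_force: [-1.1, 0.4, 1.8]
finger_gap: 0.224
t 38.35 shift [ 0.0012  0.0003 -0.0001] roll -0.0 j6 -0.55 down [ 0. -0. -1.] pos [ 0.6068 -0.1328  0.0327] jaw 11.4 gap 0.224 F [-1.1  0.4  1.8]
```

```bash
python3 -m crank '[[[0.001,0,0],0],[[0.001,0,0],0],[[0.001,0,0],0],[[0.001,0,0],0],[[0.001,0,0],0],[[0.001,0,0],0],[[0.001,0,0],0],[[0.001,0,0],0],[[0.001,0,0],0],[[0.001,0,0],0]]' - 40 && python3 -m crank '[[[0,0,0],0],[[0,0,0],0],[[0,0,0],0],[[0,0,0],0],[[0,0,0],0],[[-0.02,0,0],0],[[-0.05,0,0],0],[[-0.1,0,0],0],[[-0.15,0,0],0],[[-0.2,0,0],0]]' 1 40 && python3 -m crank '[[[0,0.06,0],0],[[0,0.12,0],0],[[0,0.18,0],0],[[0,0.24,0],0],[[0,0.3,0],0],[[0,0.36,0],0],[[0,0.42,0],0],[[0,0.45,0],0],[[0,0.45,0],0],[[0,0.45,0],0]]' 1 40
python3 - <<'E'
from h import *
im=cams.read_camera('top')[:,:,::-1]; sc=cams.read_camera('scene')[:,:,::-1]
cv2.imwrite('pics/top_end.png',im);cv2.imwrite('pics/scene_end.png',sc)
cv2.imwrite('pics/c1.png',np.vstack([np.hstack([cv2.resize(im[165:245,320:450],(400,246)),cv2.resize(sc[235:305,200:314],(400,246))]),np.hstack([cv2.resize(im[170:260,90:234],(400,250)),cv2.resize(im[150:240,425:569],(400,250))])]))
E
```

```text
time: 39.6
eef_pos: [0.6068, -0.1328, 0.0326]
ee_rot: [0.704, -0.07, 0.704, 0.07]
contact_force: [-3.0, 0.9, 7.5]
finger_gap: 0.225
time: 40.85
eef_pos: [0.6067, -0.1328, 0.2348]
ee_rot: [0.704, -0.071, 0.703, 0.07]
contact_force: [0.6, -0.2, -0.3]
finger_gap: 1.0
time: 42.1
eef_pos: [0.5179, 0.3079, 0.2323]
ee_rot: [0.704, -0.07, 0.703, 0.07]
contact_force: [0.3, 0.1, 0.5]
finger_gap: 0.999
```

View pics/c1.png

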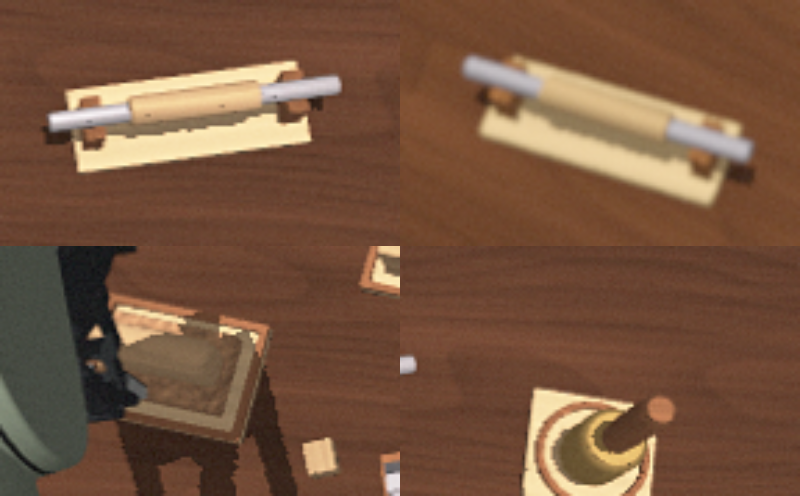

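View pics/scene_end.png

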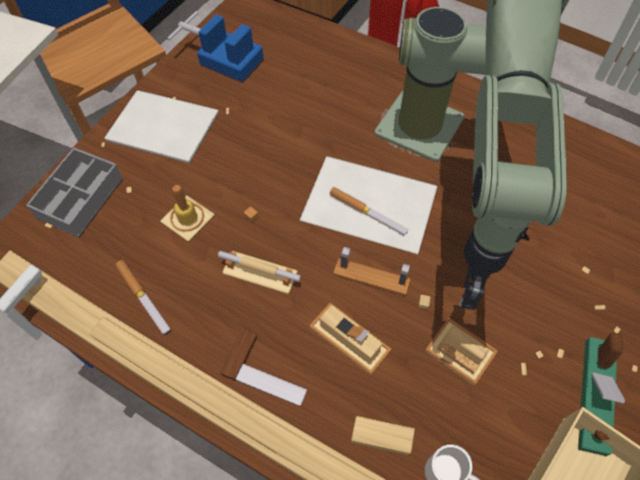

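Run:
```python
from h import *
for z in(.031,.035,.039):
    t=cast('top',[[335.6,204.7],[430.8,192.6]],z);s=cast('scene',[[218.5,254.1],[300.3,277.7]],z)
    print(z,np.round(t*1000,1).tolist(),np.round(s[::-1]*1000,1).tolist())
```

```text
0.031 [[587.2, -33.4], [626.1, -233.1]] [[583.0, -33.1], [626.4, -230.6]]
0.035 [[586.0, -33.2], [624.7, -232.1]] [[584.6, -31.9], [627.9, -228.8]]
0.039 [[584.7, -33.1], [623.3, -231.1]] [[586.3, -30.8], [629.4, -227.0]]
```

The two views agree on a bar height of about 31–37 mm at its ends, averaging close to the expected 35 mm. Its centre is on the rest. Handing in.

```bash
python3 -c "
from bench import ticket
print(ticket.job_done())"
```

```text
the job is handed in; nothing more can be done
None
```

I put the plane, sanding block, mallet and bar on their rests in that order and handed the job in at about 42 s. The gripper was open and clear of everything.

- **Plane:** both cameras showed it inside its rim with a margin all round. It was released about 0.3 mm above the rest floor.
- **Sanding block:** the top view showed it lying flat inside its rim after release. The tool height at release matched the rest floor. In the last top view the arm partly hid it, so I relied on the earlier clear view and the final scene view.
- **Mallet:** both views showed it upright inside its ring.
- **Bar:** it snapped out of the clips cleanly and lies in both notches. Intersecting the two views put its ends at about 31 and 37 mm. The expected height is 35 mm and the cameras are good to about 2 mm, so I took it as level.

No check failed. The largest wrist force I read was about 8 N, when the bar touched down.

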